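Tip a capacitor into the drying box through its slotted cover

TASK

The big capacitor has drawn damp: pick up the loading boat it lies in by the wooden bar, lower the boat level through the slot in the drying box's cover plate until it hangs well down inside, then tip the boat so that the capacitor rolls out onto the box's floor. Bring the empty boat back up through the slot and stand it upright near the middle of its cork mat, and let go. Let neither boat, capacitor nor gripper touch the cover plate, and do not disturb the screwdriver, jar, heat sink or iron stand.

Things in the scene. Friction and masses are not known exactly. Their poses are not given: they have to be found in the camera images.
- boat: Loading boat of bent aluminium, 44 mm wide (x), 112 mm long (y), 170 mm tall, 0.18 kg, loose; stands upright on the cork mat at first. Origin: centre of its underside, z up; same both ways round. A tray with an end plate 4 mm thick at each end, up to 24 mm above the underside; from these two straps (12 mm wide in x, 4 thick, at y = +-54 mm) rise to a wooden bar across the top.
- boat_grip (a point): Middle of the boat's wooden bar, by which it is held: 160 mm above the boat's underside. The bar lies along the boat's y: 112 mm long, 14 mm thick (x), 20 mm high (150 to 170 mm above the underside).
- boat_tray (a point): Centre of the boat's tray floor, 3 mm above its underside. Each long side has only a lip 2 mm high and 3 mm wide: the capacitor rolls out sideways over it once the boat leans more than about 30 degrees about its long (y) axis; 36 to 45 degrees is ample; either side will do.
- capacitor: Can capacitor: a plain cylinder 32 mm in diameter, 80 mm long, aluminium with a black sleeve, about 0.11 kg, loose. Origin: its centre; y is its long axis. It starts lying along the boat's tray, its centre 19 mm above the boat's underside.
- cover: Cover plate: a grey radio back panel flat on top of the drying box, 226 mm (x) by 196 mm (y), 4 mm thick, fixed. One rectangular slot in its middle, 60 mm wide (x) and 128 mm long (y): the boat passes lengthwise with 8 mm free on every side. Origin: centre of the slot on the plate's top face, 110 mm above the bench; z up.
- drybox: Drying box, plywood, +x side clear, fixed, 226 (x) by 196 (y) by 106 mm high without the cover. Origin: centre of its underside, straight below the slot's centre; axes as the cover's. Inside 210 (x) by 180 (y) by 100 mm high.
- box_floor (a point): Middle of the box's floor, 6 mm above the bench, 104 mm below the cover's top face. Six slats 5 mm high lie on it along y. The capacitor lying there reaches at most 37 mm above the floor, and may lie under the slot: raise the empty boat clear of it before bringing it level again.
- mat: Cork mat, 140 mm (x) by 180 mm (y), 6 mm thick, fixed to the bench, where the boat is parked. Origin: centre of its underside, on the bench.
- screwdriver: Bystander: screwdriver, 190 mm long, lying on the bench; origin near its middle.
- screw_jar: Bystander: glass jar of screws, 72 mm in diameter, 100 mm tall; origin: centre of its underside.
- heat_sink: Bystander: finned aluminium heat sink, 60 by 80 by 32 mm; origin: centre of its underside.
- iron_stand: Bystander: steel soldering iron stand, base 100 by 75 mm, about 105 mm tall; origin: centre of its underside.
Not all that is in view belongs to the job. What is shaped like the boat but green or purple is not meant.

How it is judged (in metres and radians):
On the way, in this order (a step that is already met when the one before it is completed fails the run):
1. the boat hangs level inside the box, its underside at least 50 mm below the cover's top face, the capacitor still in it (x of boat in the frame of cover between -0.1 and 0.1 m and y of boat in the frame of cover between -0.09 and 0.09 m and z of boat in the frame of cover below -0.05 m and angle between boat's own z axis and vertical below 0.25 rad and distance between capacitor and boat below 0.03 m), for 0.1 s.
2. the boat is tipped inside the box and the capacitor has rolled out of it onto the box's floor (x of boat in the frame of cover between -0.105 and 0.105 m and y of boat in the frame of cover between -0.09 and 0.09 m and x of capacitor in the frame of cover between -0.105 and 0.105 m and y of capacitor in the frame of cover between -0.09 and 0.09 m and z of boat in the frame of cover below -0.025 m and angle between boat's own z axis and vertical above 0.35 rad and distance between capacitor and boat above 0.03 m and z of capacitor in the frame of cover below -0.07 m), for 0.1 s.
At the end, for the whole second after the job is handed in: The capacitor lies at rest on the floor inside the drying box (its centre more than 70 mm below the cover's top face), and the empty boat stands upright (within 0.08 rad) and at rest on the cork mat, its centre within 45 mm of the mat's centre (x of capacitor in the frame of cover between -0.105 and 0.105 m and y of capacitor in the frame of cover between -0.09 and 0.09 m and z of capacitor in the frame of cover below -0.07 m and linear speed of capacitor below 0.03 m/s and horizontal distance between boat and mat below 0.045 m and z of boat in the frame of mat between 0.002 and 0.011 m and angle between boat's own z axis and vertical below 0.08 rad and linear speed of boat below 0.02 m/s); the robot touches nothing.
It fails at once if the boat, the capacitor or the gripper touches the cover plate (more than 0.5 N) (contact force between any of boat, capacitor, the fingers, the arm and cover above 0.5 N).
It fails at once if the screwdriver is shifted by more than 25 mm (distance of screwdriver from where it was at the start of the episode above 0.025 m).
It fails at once if the jar of screws is shifted by more than 25 mm (distance of screw_jar from where it was at the start of the episode above 0.025 m).
It fails at once if the heat sink is shifted by more than 25 mm (distance of heat_sink from where it was at the start of the episode above 0.025 m).
It fails at once if the soldering iron stand is shifted by more than 25 mm (distance of iron_stand from where it was at the start of the episode above 0.025 m).
It also fails if it takes over 64 s, if anything falls off the work surface, if the arm or the gripper's body presses on something with over 40 N, if the wrist force passes 120 N, or if a joint passes its speed limit or range.

ROBOT

A 7-joint arm with a two-finger parallel gripper is mounted at the origin on the work surface. World frame = base frame: x ahead of the robot, y to its left, z up, the work surface at z = 0. Lengths are in mm, angles in rad, forces in N, time in s.
With the tool pointing down it reaches from about 400 to 875 mm from the base axis. Payload 19.3 kg.
Tool frame: the origin (TCP) lies at the very end of the fingers, on their centre line; the grasp point (between the pads) lies 19 mm behind it (grip_point_offset is the z of the grasp point in the tool frame, in mm); z points along the fingers, y is the line along which they close (so a half turn about z gives the same grasp; the last joint's range is limited). The gripper opens to 85 mm and grips with 20 to 120 N. Pads are 22 mm wide; open, the fingers measure 114 mm over their backs; the gripper's body (76 mm by 85 mm) begins 54 mm behind the grasp point. The pads swing forward as they close: fully open they stand 13 mm farther back than shut.
Start: joints at [-1.247, 0.521, -0.036, 1.599, 0.021, 1.021, -0.113], TCP at [239.83, 577.145, 231.291] pointing down, gripper open.
Joint ranges: [-2.91, 2.91], [-0.3, 2.13], [-1.5, 1.42], [0.17, 2.43], [-1.26, 4.41], [0.16, 1.93], [-2.52, 2.52]. Speed limits (rad/s): [1.89, 1.89, 2.39, 2.39, 3.01, 3.01, 3.01].

INTERFACE

Orientations are given as a 3x3 rotation matrix whose columns are the frame's x, y, z axes.
In Python, from workcell import movep, movel, goto_joints, open_gripper, clamp, wait, inverse_kinematics, read_state, camera, PlanningError, finish_job, grip_point_offset gives the robot as it stands. Calls block until the motion is done:
- movep(position, orientation): joint-space move of the TCP to a pose.
- movel(position, frame=None, max_speed=150, guard=None): straight line of the TCP; frame=None keeps the orientation; max_speed is the mean speed in mm/s. With guard (N) it stops when the force on the tool has changed by that much, and returns True; else False.
- goto_joints(angles): joint-space move.
- open_gripper() and clamp(): open the fingers fully, or close them until they stop; the grip force is fixed at half the most.
- wait(seconds).
- inverse_kinematics(position, orientation): joint angles nearest the present ones, or None.
- read_state(): the state.
- camera(name): name is "scene" or "top" or "wrist"; returns a dict with "image" (384x512x3 uint8, blue, green, red), "range_z" (384x512 float32, mm along the optical axis (not along the pixel's ray), 0 where there is no reading), "fx", "fy", "cx", "cy" (pixels), "dist_coeffs" ([k1, k2, p1, p2, k3] as OpenCV has them; the pictures are not rectified), "cam_to_world" (4x4, takes a point from camera to world coordinates). Camera axes: x right, y up, looking along -z (the intrinsics and any distortion apply to the point x, -y, -z); pixel columns grow to the right and rows downward; lengths in mm; the calibration is good to about 2 mm. A picture is of the moment at which its call begins.
A pose or a line that the arm cannot do raises PlanningError and nothing moves.
- finish_job(): hands the job in; it is judged then, once.
The state is a dict: "time": time; "qpos": joint angles; "qvel": joint speeds; "joint_efforts": joint torques, N m; "eef_pos": TCP position; "tool_rot": TCP orientation; "ft_force": force on the tool from outside, world axes, zero at the start; "torque": the same for the moment, N m; "finger_gap": finger opening in mm; "gripper_force": force on a finger pad.
Only numpy, scipy, OpenCV 4.12 (cv2) and the standard library are available. Lean on these libraries where they do the work, as an engineer would, in place of code of your own. Each camera call takes 0.05 s, during which the arm holds its last target. There are 200 camera calls.

## Working session

There is one attempt and no reset: what is moved stays moved. The work goes in short steps, each a Python script; the robot and the scene stay as the last script left them, time stands still between calls to the robot, and variables do not carry over. Pictures are saved under pics/ and viewed, at most 10 in all, crops included, and the job is handed in when it is done.

```bash
mkdir -p pics
cat > h.py <<'E'
import numpy as np, cv2
from workcell import *
def pts(c):
    "world point for each pixel from range"
    h,w=c["range_z"].shape
    K=np.array([[c["fx"],0,c["cx"]],[0,c["fy"],c["cy"]],[0,0,1]],float)
    u,v=np.meshgrid(np.arange(w),np.arange(h))
    n=cv2.undistortPoints(np.stack([u,v],-1).reshape(-1,1,2).astype(np.float64),K,np.array(c["dist_coeffs"],float)).reshape(h,w,2)
    z=c["range_z"].astype(float)
    P=np.stack([n[...,0]*z,-n[...,1]*z,-z,np.ones_like(z)],-1)
    W=(P@np.array(c["cam_to_world"]).T)[...,:3]
    W[z==0]=np.nan
    return W
E
python3 - <<'E'
from h import *
for n in("top","scene"):
    c=camera(n); np.savez("pics/%s0.npz"%n,**c); cv2.imwrite("pics/%s0.png"%n,c["image"])
    print(n,np.round(c["cam_to_world"],2).tolist(),c["fx"],(c["range_z"]>0).mean())
s=read_state();print(s["time"],s["finger_gap"],np.round(s["tool_rot"],3).tolist(),grip_point_offset)
E
```

```text
top [[-0.01, 1.0, -0.08, 432.57], [-1.0, -0.01, -0.02, -16.71], [-0.02, 0.08, 1.0, 1347.98], [0.0, 0.0, 0.0, 1.0]] 353.20458022744043 0.9958699544270834
scene [[0.19, -0.64, 0.75, 1533.36], [0.98, 0.13, -0.14, -210.34], [-0.01, 0.76, 0.65, 968.82], [0.0, 0.0, 0.0, 1.0]] 444.03654941626246 0.974853515625
0.1 85.37476936014352 [[-0.923, 0.384, -0.0], [0.384, 0.923, -0.001], [-0.0, -0.001, -1.0]] -18.700000000000003
```

View pics/top0.png

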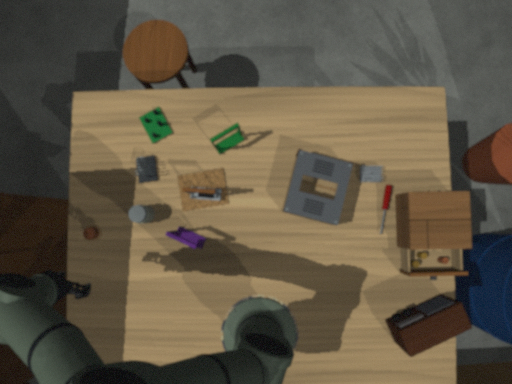

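View pics/scene0.png

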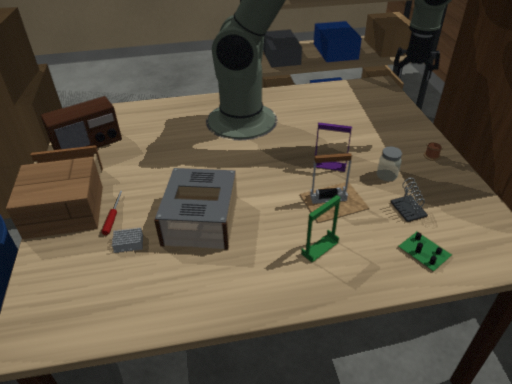

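Top view: the mat is at about (203,188) with the boat's bar at (207,195). The cover slot is at (322,187), and there are green (228,138) and purple (186,237) decoys. The scene view agrees. Next is a rough measurement, then a closer look from the wrist.

```bash
cat >> h.py <<'E'
def rect(P):
    "min-area rect of world xy points: centre, (long, short), yaw of long axis"
    (c,(w,h),a)=cv2.minAreaRect(P[:,:2].astype(np.float32))
    a=np.radians(a)
    if h>w: w,h,a=h,w,a+np.pi/2
    return np.round(c,1),round(w,1),round(h,1),round((a+np.pi/2)%np.pi-np.pi/2,3)
def biggest(m,n=1):
    k,l,s,_=cv2.connectedComponentsWithStats(m.astype(np.uint8))
    return l==1+np.argmax(s[1:,4])
E
python3 - <<'E'
from h import *
def near(W,x,y,r): return np.hypot(W[...,0]-x,W[...,1]-y)<r
for n in("top","scene"):
    c=dict(np.load("pics/%s0.npz"%n)); W=pts(c); Z=W[...,2]
    if n=="top":
        C=W[187,345]; B=W[188,203]; print("seed",C,B, W[240,240], W[205,300])
    m=biggest((abs(Z-110)<7)&near(W,C[0],C[1],220)); print(n,"cover",rect(W[m]),np.median(Z[m]))
    f=cv2.fillPoly(np.zeros(m.shape,np.uint8),[max(cv2.findContours(m.astype(np.uint8),0,2)[0],key=len)],1)
    hole=biggest((f>0)&~m); print("slot px",np.argwhere(hole).mean(0),hole.sum())
    m=biggest((Z>140)&(Z<185)&near(W,B[0],B[1],90)); print("bar",rect(W[m]),np.percentile(Z[m],[5,50,95]),m.sum())
    img=c["image"].astype(int); 
    m=biggest((abs(Z-6)<6)&near(W,B[0],B[1],120)&(img[...,2]-img[...,0]>0)&(np.array(cv2.cvtColor(c["image"],cv2.COLOR_BGR2HSV))[...,2]<(np.median(c["image"][180:200,185:192,2])+15 if n=="top" else 150)))
    print("mat",rect(W[m]),m.sum())
    for nm,x,y in(("jar",0,0),):pass
c=dict(np.load("pics/top0.npz")); W=pts(c)
for nm,u,v in(("jar",137,213),("hs",372,173),("scr",386,205),("iron",148,168),("green",228,138),("purple",186,237)): print(nm,np.round(W[v,u]))
E
```

```text
seed [ 538.0593784  -310.30724056  104.92497003] [533.79276653 180.83730264 172.91041409] [348.97214444  68.64820325  -2.16338762] [ 476.03321068 -149.62084691  107.97914161]
top cover (array([ 541.6, -213.3]), 228.2, 198.6, np.float64(-0.285)) 109.63106963486291
slot px [186.40266223 317.8469218 ] 601
bar (array([528.7, 196.4]), 112.3, 13.9, np.float64(1.488)) [161.93514956 174.88326841 178.66410903] 152
mat (array([545.8, 202.9]), 189.5, 137.3, np.float64(-1.399)) 831
scene cover (array([ 543.6, -213.5]), 235.1, 198.0, np.float64(-0.263)) 110.03062260005157
slot px [193.32536765 197.92095588] 544
bar (array([531.1, 198.8]), 113.9, 20.8, np.float64(1.504)) [151.16447954 170.97602278 177.63482822] 302
mat (array([562.3, 263.7]), 163.3, 64.4, np.float64(-0.47)) 450
jar [453. 430. 103.]
hs [ 596. -431.   34.]
scr [ 475. -482.   27.]
iron [628. 422.  11.]
green [742. 113.   3.]
purple [362. 275.  -0.]
```

```bash
cat >> h.py <<'E'
def R(by,lean=0.,flip=1):
    "tool orientation holding the boat whose y axis has yaw by; lean about the boat's y"
    bx,by_,bz=np.array([np.sin(by),-np.cos(by),0]),np.array([np.cos(by),np.sin(by),0]),np.array([0,0,1.])
    x=bx*np.cos(lean)-bz*np.sin(lean); z=bz*np.cos(lean)+bx*np.sin(lean)
    ty=flip*x; return np.stack([np.cross(ty,-z),ty,-z],1)
E
python3 - <<'E'
from h import *
for f in(1,-1):
    for nm,p,by,l in(("boat",(530,197,150),1.49,0),("slot",(542,-213,330),1.29,0),("lean+",(580,-225,150),1.29,.75),("lean-",(505,-202,150),1.29,-.75)):
        q=inverse_kinematics(p,R(by,l,f)); print(f,nm,None if q is None else np.round(q,2))
f=1 if inverse_kinematics((530,197,330),R(1.49,0,1)) is not None else -1
E
```

```text
1 boat [-0.7   0.55  0.33  1.85 -0.25  0.78 -0.32]
1 slot [-0.3   0.48  0.86  1.62 -0.39  1.22  0.36]
1 lean+ [ 0.05  1.15  0.59  0.98 -0.37  1.88  0.28]
1 lean- None
-1 boat [-0.19  0.55 -0.38  1.82  0.27  0.82  2.36]
-1 slot [-0.49  0.77  1.39  1.62 -0.77  1.41 -2.43]
-1 lean+ None
-1 lean- None
```

Run:
```python
from h import *
# 0.3 s settle each; slot first, then boat
for n,p,by in(("slot",(542,-213,360),1.29),("boat",(530,197,380),1.49)):
    movep(p,R(by)); wait(.2)
    if n=="slot":
        for l in(.4,.55,.65,.7,.75,-.4,-.55,-.65,-.7,-.75):
            c=np.array([542.5,-213.4,109]); A=R(by,l); q=inverse_kinematics(c-A[:,2]*56,A); print(l,None if q is None else np.round(q,2))
    c=camera("wrist"); np.savez("pics/w%s.npz"%n,**c); cv2.imwrite("pics/w%s.png"%n,c["image"])
    print(n,np.round(c["cam_to_world"],2)[:3,3])
s=read_state(); print(s["time"],np.round(s["qpos"],2))
a=[cv2.resize(cv2.imread("pics/w%s.png"%n),(400,300)) for n in("slot","boat")]
cv2.imwrite("pics/w.png",np.hstack(a))
```

```text
0.4 [-0.11  0.92  0.74  1.38 -0.48  1.45  0.4 ]
0.55 [-0.06  1.03  0.73  1.22 -0.47  1.64  0.38]
0.65 [-0.03  1.1   0.72  1.1  -0.46  1.77  0.36]
0.7 [-0.01  1.14  0.72  1.04 -0.46  1.84  0.36]
0.75 [ 0.01  1.17  0.7   0.98 -0.45  1.9   0.34]
-0.4 [-0.05  0.41  0.41  2.19 -0.79  0.23  0.75]
-0.55 [ 1.1   0.57 -1.06  2.27  1.68  0.5  -1.55]
-0.65 [ 1.23  0.71 -1.27  2.36  1.94  0.7  -1.74]
-0.7 [ 1.23  0.74 -1.27  2.4   2.07  0.75 -1.85]
-0.75 None
slot [ 559.09 -151.19  502.02]
boat [534.56 259.96 522.13]
5.1167 [-1.08  0.42  0.9   1.58 -0.33  1.31 -0.21]
```

View pics/w.png

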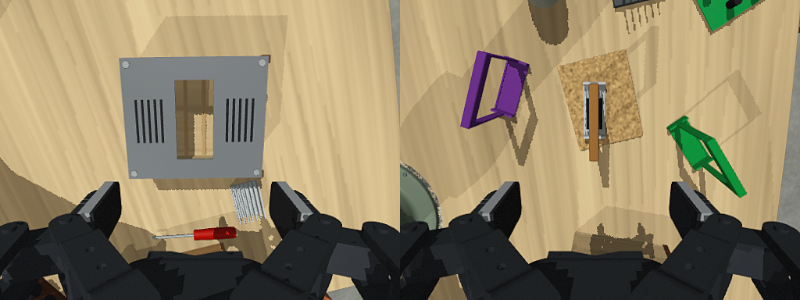

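The wrist views are clear: the slot is in the middle of the left picture at about (194,119), and the wooden bar over the mat is at (594,122) in the right one. Next I fit both.

```bash
cat >> h.py <<'E'
def ray(c,uv,z):
    "pixels cast onto the plane at height z"
    K=np.array([[c["fx"],0,c["cx"]],[0,c["fy"],c["cy"]],[0,0,1]],float)
    n=cv2.undistortPoints(np.asarray(uv,float).reshape(-1,1,2),K,np.array(c["dist_coeffs"],float)).reshape(-1,2)
    T=np.array(c["cam_to_world"]); d=np.c_[n[:,0],-n[:,1],-np.ones(len(n))]@T[:3,:3].T; o=T[:3,3]
    return o+d*((z-o[2])/d[:,2])[:,None]
def fitslot(c,z=110):
    W=pts(c); m=biggest(abs(W[...,2]-z)<8)
    k,h=cv2.findContours(m.astype(np.uint8),cv2.RETR_CCOMP,cv2.CHAIN_APPROX_NONE)
    hs=[x for x,y in zip(k,h[0]) if y[3]>=0]; s=max(hs,key=cv2.contourArea)
    print("cover",rect(W[m]),np.nanmedian(W[m][:,2])); print("slot",rect(ray(c,s[:,0,:],z)))
def fitbar(c,x,y,mat=True):
    W=pts(c); Z=W[...,2]; n=np.hypot(W[...,0]-x,W[...,1]-y)
    m=biggest((Z>155)&(n<85)); print("bar",rect(W[m]),np.percentile(Z[m],[10,50,95]),m.sum())
    h=cv2.cvtColor(c["image"],cv2.COLOR_BGR2HSV)
    return W,m,h
E
python3 - <<'E'
from h import *
c=dict(np.load("pics/wslot.npz")); fitslot(c)
c=dict(np.load("pics/wboat.npz")); W,m,h=fitbar(c,530,197)
v=(abs(W[...,2]-6)<8)&(np.hypot(W[...,0]-540,W[...,1]-203)<130)
img=c["image"]
for u,vv in((220,100),(240,180),(290,150),(330,60)): print(h[vv,u],img[vv,u],np.round(W[vv,u]))
for th in(3.5,):
    mm=(abs(W[...,2]-6)<2.2+th-3)&v; mm=biggest(cv2.morphologyEx(mm.astype(np.uint8),cv2.MORPH_OPEN,np.ones((5,5)))); print("mat",rect(W[mm]),mm.sum())
mm=v&(h[...,0]<17)&(h[...,1]>95)&(h[...,2]>90)
mm=biggest(cv2.morphologyEx(mm.astype(np.uint8),cv2.MORPH_OPEN,np.ones((5,5)))); print("mat colour",rect(W[mm]),mm.sum())
E
```

```text
cover (array([ 541.1, -214.4]), 230.8, 198.6, np.float64(-0.262)) 109.43879552989603
slot (array([ 539.6, -213. ]), 128.0, 61.7, np.float64(1.309))
bar (array([529.6, 199.2]), 149.4, 34.0, np.float64(-0.077)) [425.51506089 455.76086162 477.42140593] 44697
[ 18 127 177] [ 89 143 177] [488. 264.   6.]
[ 17 133 109] [ 52  84 109] [508. 133.   6.]
[ 19 121 190] [100 156 190] [594. 176.   5.]
[ 20  90 199] [129 176 199] [664. 311.  -2.]
mat (array([543.6, 212.3]), 179.0, 140.2, np.float64(-1.415)) 6704Traceback (most recent call last):
  File "<stdin>", line 10, in <module>
  File "h.py", line 22, in biggest
    return l==1+np.argmax(s[1:,4])
                ~~~~~~~~~^^^^^^^^^
    return _wrapfunc(a, 'argmax', axis=axis, out=out, **kwds)
    return bound(*args, **kwds)
ValueError: attempt to get argmax of an empty sequence
```

```bash
sed -i 's/(Z>155)&(n<85)/(Z>150)\&(Z<190)\&(n<85)/' h.py
python3 - <<'E'
from h import *
c=dict(np.load("pics/wboat.npz")); W,m,h=fitbar(c,530,197)
# top face only
t=m&(abs(W[...,2]-176)<5); k=max(cv2.findContours(biggest(t).astype(np.uint8),0,1)[0],key=len)
r=rect(ray(c,k[:,0,:],176)); print("top face",r)
# strap/tray check: boat body pixels at 20..34 above bench
t=(W[...,2]>20)&(W[...,2]<45)&(np.hypot(W[...,0]-530,W[...,1]-199)<85); print("tray",rect(W[biggest(t)]))
# jump check from here to slot and lean at planned poses
E
```

```text
bar (array([527.9, 198.6]), 109.8, 13.3, np.float64(1.483)) [174.18058923 175.19786665 176.55622085] 1229
top face (array([527.9, 198.9]), 109.3, 13.2, np.float64(1.483))
tray (array([539.5, 197.3]), 78.6, 6.5, np.float64(1.493))
```

Run:
```python
from h import *
by=1.484
movep((528.3,198.6,230),R(by)); 
print(movel((528.3,198.6,147),max_speed=80,guard=8))
clamp(); s=read_state(); print(s["finger_gap"],s["gripper_force"],s["ft_force"],s["eef_pos"])
movel((528.3,198.6,200),max_speed=80); wait(.2)
s=read_state(); print(s["time"],s["finger_gap"],s["ft_force"],s["torque"])
c=camera("scene"); cv2.imwrite("pics/g1.png",cv2.resize(c["image"][100:260,220:440],None,fx=3,fy=3)); np.savez("pics/g1.npz",**c)
c=camera("wrist"); np.savez("pics/wg1.npz",**c); W,m,h=fitbar(c,528,199)
```

```text
False
12.916541171420587 59.24460411071777 [0.91601884 0.80774989 2.44164001] [528.52854488 198.61558956 147.16819644]
8.625 12.993263620556078 [ 0.46534809  0.4881945  -3.77046895] [-0.01511247  0.06710209 -0.00598632]
bar (array([531.9, 253.4]), 11.8, 0.1, np.float64(-0.084)) [160.6210047  172.48975952 189.48728939] 97
```

View pics/g1.png

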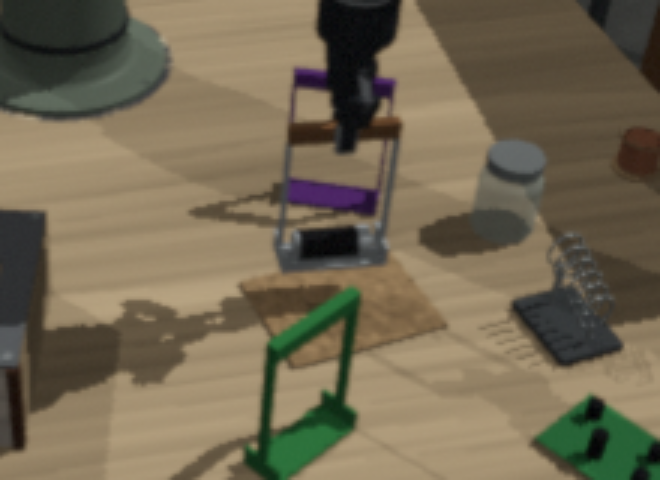

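The boat is held just off the mat with the capacitor in it. I'll carry it over the slot and check the fit before lowering.

Run:
```python
from h import *
S=(540.2,-213.5); by=1.307
movel((528.3,198.6,320),max_speed=120)
try: movel((*S,320),R(by),max_speed=130)
except PlanningError as e: print("movel",e); movep((*S,320),R(by))
movel((*S,275),max_speed=60); wait(.4)
s=read_state(); print(s["time"],s["finger_gap"],s["eef_pos"],np.round(s["qpos"],2))
for l in(.4,.7): 
    A=R(by,l); q=inverse_kinematics(np.array([*S,109])-A[:,2]*56,A); print(l,None if q is None else np.round(q,2))
for n in("scene","top","wrist"):
    c=camera(n); np.savez("pics/s1%s.npz"%n,**c); W=pts(c)
    d=W-np.array([*S,0]); v=np.array([np.cos(by),np.sin(by)]); Y=d[...,:2]@v; X=d[...,:2]@np.array([v[1],-v[0]]); Z=W[...,2]
    for nm,lo,hi in(("plates",128,160),("straps",165,270),("bar",285,306)):
        m=(Z>lo)&(Z<hi)&(abs(X)<40)&(abs(Y)<75)
        if nm!="plates": m&=abs(Y)>45
        if m.sum()>5: print(n,nm,m.sum(),"X",np.round(np.percentile(X[m],[2,50,98]),1),"Y",np.round(np.percentile(Y[m],[2,98]),1),"z%.1f"%Z[m].max(), "Xends",[np.round(np.median(X[m&(Y*q>45)]),1) for q in(-1,1)],"Zends",[np.round(np.percentile(Z[m&(Y*q>45)],95),1) for q in(-1,1)])
a=[cv2.resize(dict(np.load("pics/s1%s.npz"%n))["image"],(400,300)) for n in("wrist",)]+[cv2.resize(dict(np.load("pics/s1scene.npz"))["image"][80:260,100:340],(400,300))]
cv2.imwrite("pics/s1.png",np.hstack(a))
```

```text
14.5 13.04153941972223 [ 540.22182417 -213.47544946  275.08921983] [-0.3   0.54  0.87  1.7  -0.46  1.11  0.44]
0.4 [-0.12  0.93  0.75  1.39 -0.48  1.45  0.43]
0.7 [-0.02  1.14  0.72  1.05 -0.45  1.83  0.37]
scene plates 396 X [-18.3  14.5  24.7] Y [-54.   56.3] z160.0 Xends [np.float64(8.9), np.float64(10.8)] Zends [np.float64(158.4), np.float64(158.4)]
scene straps 157 X [-6.6  5.4  9.2] Y [-55.7  57.1] z269.5 Xends [np.float64(5.1), np.float64(5.6)] Zends [np.float64(264.1), np.float64(264.0)]
scene bar 75 X [-4.9  6.   9.6] Y [-54.6  56.1] z305.8 Xends [np.float64(5.7), np.float64(6.6)] Zends [np.float64(305.4), np.float64(304.6)]
  return _methods._mean(a, axis=axis, dtype=dtype,
  ret = ret.dtype.type(ret / rcount)
Traceback (most recent call last):
IndexError: index -1 is out of bounds for axis 0 with size 0
```

Run:
```python
from h import *
for n in("scene","top"): print(n); fitslot(dict(np.load("pics/%s0.npz"%n)))
c=dict(np.load("pics/s1scene.npz"))
W=pts(c);Z=W[...,2]
m=biggest((Z>128)&(Z<160)&(np.hypot(W[...,0]-540,W[...,1]+213)<75)); print("plates",rect(W[m]))
cv2.imwrite("pics/s1.png",cv2.resize(c["image"][60:260,100:340],None,fx=3,fy=3))
```

```text
scene
cover (array([ 542.9, -214.3]), 235.0, 201.2, np.float64(-0.269)) 110.02008560695594
slot (array([ 542.3, -212.2]), 131.7, 66.6, np.float64(1.304))
top
cover (array([ 542.7, -214.5]), 230.2, 198.5, np.float64(-0.278)) 109.61125086335369
slot (array([ 541., -213.]), 132.8, 66.4, np.float64(1.297))
plates (array([ 542.4, -213.1]), 112.8, 51.8, np.float64(1.308))
```

View pics/s1.png

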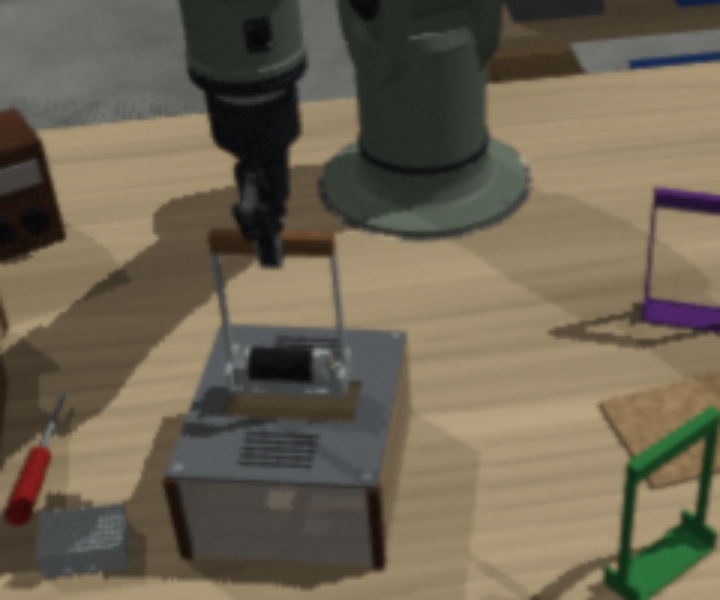

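The boat and slot agree within 1 mm in the same camera, and the boat is level. Lowering and tipping now.

```bash
cat >> h.py <<'E'
P=np.array([540.6,-213.2,108.]); BY=1.306
def lean(l,h,v=30):
    "boat leaning l about the slot's middle, h = underside below the pivot along the boat"
    A=R(BY,l); movel(P-A[:,2]*(141-h),A,max_speed=v)
E
python3 - <<'E'
from h import *
movel((P[0],P[1],260),R(BY),max_speed=60)
print(movel((P[0],P[1],P[2]-83+141),R(BY),max_speed=60,guard=6)); wait(.3)
print(read_state()["time"],read_state()["eef_pos"])
for l in(.15,.3,.42,.54,.64,.71): lean(l,83,22)
wait(.8); s=read_state(); print(s["time"],s["finger_gap"],s["ft_force"],np.round(s["qpos"],2))
c=camera("scene"); np.savez("pics/t1.npz",**c); cv2.imwrite("pics/t1.png",cv2.resize(c["image"][60:260,100:340],None,fx=3,fy=3))
E
```

```text
False
17.0167 [ 540.62654071 -213.17091543  166.06671904]
20.5833 13.166624991731961 [-0.255933    0.04999718 -1.02224562] [-0.    1.14  0.7   1.04 -0.44  1.84  0.36]
```

View pics/t1.png

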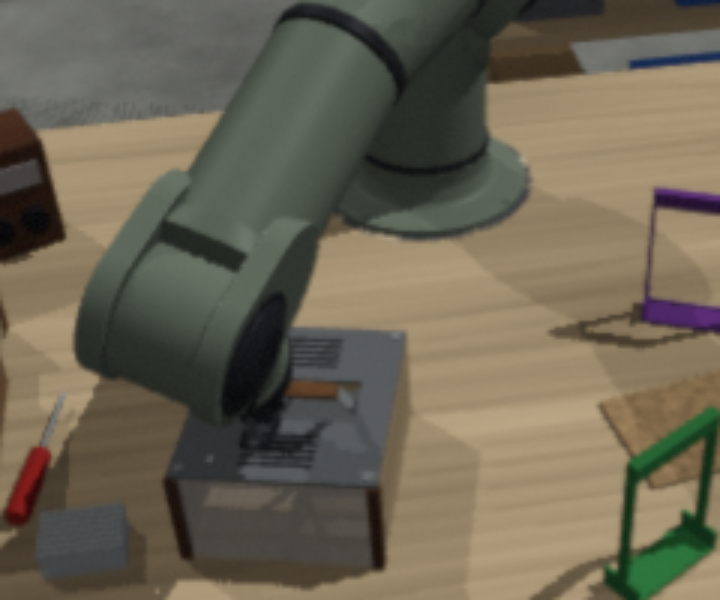

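The boat is tipped with its bar near (320,388), but I can't see inside the box from here. I'll check the force and the wrist camera before raising.

Run:
```python
from h import *
lean(.71,75,30); wait(.3); s=read_state(); print(s["time"],s["ft_force"],s["torque"])
c=camera("wrist"); np.savez("pics/t2.npz",**c); t=camera("top")["image"]
a=dict(np.load("pics/t1.npz"))["image"][205:255,150:240]
cv2.imwrite("pics/t2.png",np.hstack([cv2.resize(c["image"],(400,300)),cv2.convertScaleAbs(cv2.resize(a,(400,300)),alpha=1.6)]))
```

```text
21.35 [ 0.18894822  0.26689224 -2.01782305] [-0.24534463 -1.05808761 -0.01266946]
```

View pics/t2.png

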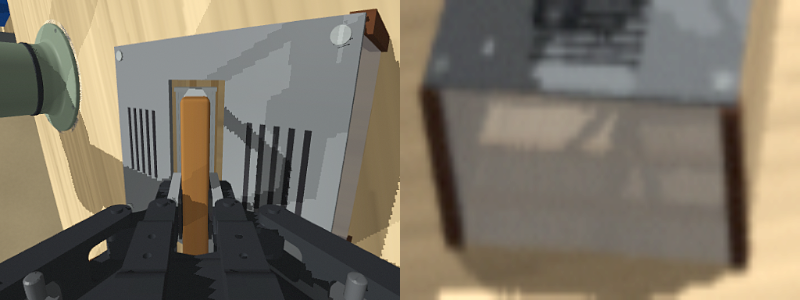

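The force has dropped to about 2 N, which is the boat alone, and it hangs clear through the slot. Raising it, then levelling.

Run:
```python
from h import *
for l,h in((.71,61),(.55,58),(.4,55),(.25,53),(.12,53),(0,53)): lean(l,h,25)
wait(.3); s=read_state(); print(s["time"],s["ft_force"],s["finger_gap"])
x=P[0],P[1]
movel((*x,320),R(BY),max_speed=60); wait(.2)
s=read_state(); print(s["time"],s["ft_force"],s["finger_gap"])
c=camera("scene"); np.savez("pics/u1.npz",**c)
cv2.imwrite("pics/u1.png",cv2.resize(c["image"][60:260,100:340],None,fx=3,fy=3))
W=pts(c);Z=W[...,2]
m=biggest((Z>173)&(Z<205)&(np.hypot(W[...,0]-540,W[...,1]+213)<80)); print("plates",rect(W[m]))
```

```text
25.6667 [-0.26337358 -0.55488466 -1.74102508] 13.037858590947295
28.0833 [ 0.46893424 -0.31264387 -1.98501394] 13.399270066389228
plates (array([ 542.3, -213.4]), 113.8, 49.1, np.float64(1.315))
```

View pics/u1.png

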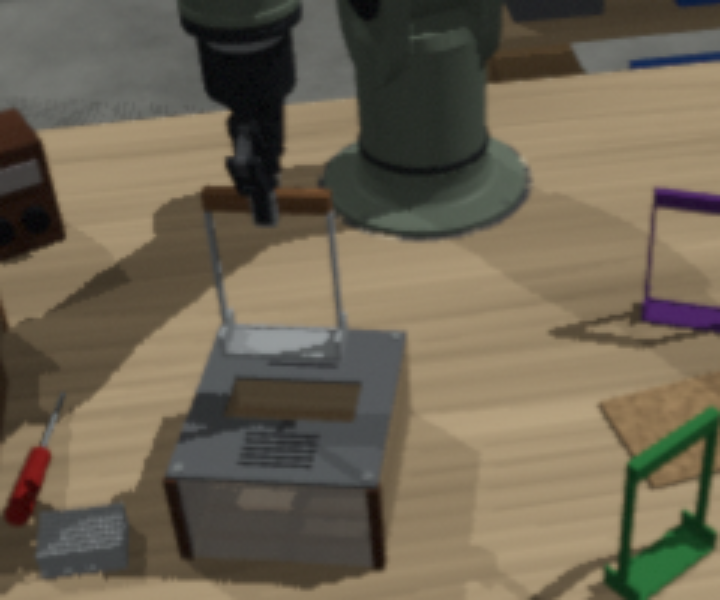

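The tray is empty and the boat is clear of the plate. Parking it on the mat.

Run:
```python
from h import *
M=(542.,210.); A=R(1.55)
try: movel((*M,320),A,max_speed=130)
except PlanningError as e: print(e); movep((*M,320),A)
movel((*M,160),max_speed=90); wait(.2)
print(movel((*M,144),max_speed=12,guard=3)); s=read_state(); print(s["eef_pos"],s["ft_force"])
open_gripper(); wait(.2)
x,y,_=s["eef_pos"]
movel((x,y,300),max_speed=100); wait(.3)
print(read_state()["time"],read_state()["finger_gap"])
c=camera("wrist"); fitbar(c,*M); d=camera("scene")
cv2.imwrite("pics/e.png",np.hstack([cv2.resize(c["image"],(400,300)),cv2.resize(d["image"],(400,300))]))
W=pts(d);Z=W[...,2]
m=biggest((Z>150)&(Z<190)&(np.hypot(W[...,0]-M[0],W[...,1]-M[1])<80)); print("bar scene",rect(W[m]),np.percentile(Z[m],95))
```

```text
True
[542.06596378 209.94289493 147.16249565] [-1.07431809  0.17820042  8.09850412]
37.5333 85.41221054425559
bar (array([541.1, 209.5]), 111.1, 13.7, np.float64(1.545)) [174.15218847 175.26105218 176.41696581] 2009
bar scene (array([545.3, 209.8]), 113.6, 19.3, np.float64(1.515)) 178.11323937838813
```

View pics/e.png

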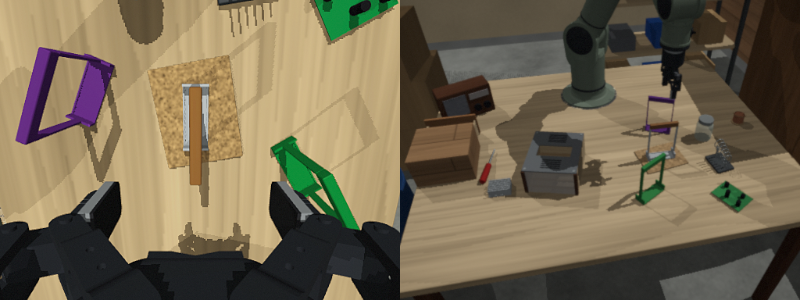

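The empty boat stands upright near the middle of the mat and the gripper is clear of it, so I'm handing in.

```bash
python3 -c "
from workcell import *
print(finish_job())"
```

```text
the job is handed in; nothing more can be done
None
```

I handed the job in at about 38 s: the boat came back up empty and stands upright near the middle of its mat. I never saw the capacitor inside the box, but the drop in wrist force and the empty tray show it rolled out there; no verdict was returned.

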